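# Unbolt and open the second leaf of a reagent cabinet

### The arm

A 7-joint arm with a two-finger parallel gripper is mounted at the origin on the work surface. World frame = base frame: x ahead of the robot, y to its left, z up, the work surface at z = 0. Lengths are in m, angles in rad, forces in N, time in s.
With the tool pointing down it reaches from about 0.425 to 0.95 m from the base axis. Payload 4.7 kg.
Tool frame: the origin (TCP) lies midway between the tips of the shut fingers; the grasp point (between the pads) lies 19 mm behind it; z points along the fingers, y is the direction in which the jaws open and shut (so a half turn about z gives the same grasp; the last joint's range is limited). The gripper opens to 85 mm and grips with 20 to 120 N. Pads are 22 mm wide; open, the fingers measure 114 mm over their backs; the gripper's body (76 mm by 85 mm) begins 54 mm behind the grasp point. The pads swing forward as they close: fully open they stand 13 mm farther back than shut.
Start: joints at [1.126, 0.469, -0.049, 1.532, 0.024, 1.141, -0.082], TCP at [0.273, -0.617, 0.231] pointing down, gripper open.
Joint ranges: [-2.59, 2.59], [-0.33, 1.99], [-1.39, 1.29], [0.1, 2.45], [-1.04, 4.18], [0.21, 1.99], [-2.66, 2.66]. Speed limits (rad/s): [2.57, 2.57, 3.14, 3.14, 3.14, 3.14, 3.14].

### API

Orientations are given as [roll, pitch, yaw] about the fixed x, y, z axes, in that order (R = Rz(yaw) Ry(pitch) Rx(roll)).
In Python, from workcell import status, imaging, r gives the robot as it stands.
- The arm moves only by the shell command python3 -m inch 'ROWS' [FORCE]. ROWS is JSON, a list of rows, each a list of 7 numbers: the turn, a rotation vector about the tool's x, y, z scaled (see below), then the shift along the tool's x, y, z scaled (see below), then the opening, from 0 (shut) to 1 (fully open). A call has 1 to 8 rows; each row shifts and turns the commanded pose from where the row before left it, along the tool's axes as they then stand; what a row does not reach is not made up. The controller multiplies each number of a shift by 25 mm and each number of a turn by 5 degrees. A row lasts 1/12 s, in which the tool goes at most 41.7 mm and 7.16 degrees, less where a joint would pass 70% of its speed; a pose out of reach is approached as far as the arm can. A call with a number of a shift or a turn outside -1 to 1 is refused whole. A call with a gripper value outside its range is refused whole. The fingers move at their own pace and stop on an object; FORCE is the grip in N (left out, the last holds). Time passes only in rows, so rows that do not move let the fingers close. It gives the time, the measured TCP pose, the force and the opening at its end, in the units of the state.
- status.get_state(): the state, without advancing time (a new reading comes with each control period).
- imaging.get_image(name): name is "scene" or "top" or "wrist"; returns a dict with "img" (480x640x3 uint8, red, green, blue), "fx", "fy", "cx", "cy" (pixels), "rvec" (rotation vector, rad) and "tvec" (3), from world to camera coordinates, as OpenCV has them; the wrist camera has in their place "hand_eye" (4x4, takes a point from camera to tool coordinates, whose origin is the TCP and whose axes are the flange's). Camera axes: x right, y down, z forward; pixel columns grow to the right and rows downward; lengths in m; the calibration is good to about 2 mm. A picture is of the moment at which its call begins: read the wrist's pose just before it. There is no depth.
- r.hand_in(): hands the job in, once; it reports no verdict.
The state is a dict: "t": time; "qpos": joint angles; "dq": joint speeds; "tau": joint torques, N m; "position": TCP position; "tcp_rot": TCP orientation; "ft_force": force on the tool from outside, world axes, zero at the start; "moment": the same for the moment, N m; "gripper_width": opening from 0.0 (shut) to 1.0 (fully open).
Only numpy, scipy, OpenCV 4.12 (cv2) and the standard library are available. Lean on these libraries where they do the work, as an engineer would, in place of code of your own. Each camera call takes 0.05 s, during which the arm holds its last target.

### The job

One leaf of the small two-door reagent cabinet on the lab bench already stands open; the other is still held shut by its flush bolt. Pull that bolt up by the round steel grip on top of the shut leaf until it is fully withdrawn, then swing that leaf wide open, about square to the cabinet, and let go, leaving the bolt up.

Things in the scene. Friction and masses are not known exactly. Their poses are not given: they have to be found in the camera images.
- bolt_grip (a point): Middle of the flush bolt's grip: upright round steel knob, 18 mm across, 32 mm tall, 23 mm cap on top, near the shut leaf's free edge. 248 mm above the bench with the bolt down, 33 mm above the leaf's top edge. z is up. It rises with the bolt (a 10 mm rod inside the leaf, into the sill) and swings with the leaf. The 18 mm tall bar on top of the open leaf is a fixed pull, not a bolt.
- leaf_hinge (a point): Point on the shut leaf's upright hinge axis, at its top edge, 215 mm above the bench. Leaf 141 wide, 22 thick, 193 mm tall; the grip is 125 mm along it and 11 mm inward of this axis. Cabinet 290 wide, 180 deep, 215 mm tall, sideways on, doors to the robot's right, this hinge at the far end. Ware under 60 mm tall stands on its flat top.
- flush_bolt (a joint): Height of the bolt in m: 0 fully down (shot into the sill), 0.032 fully withdrawn against its stop. It leaves the hole at about 0.014. Friction of about 4 N holds it wherever it is left.
- passive_leaf (a joint): Opening angle of the bolted leaf in rad: 0 shut, 1.57 square to the cabinet, stop at 1.75. Opening turns it anticlockwise seen from above, about the hinge. Friction (about 0.1 N m) keeps it where it is left. While the bolt is down it has only a little play.

How it is judged:
On the way, in this order (a step that is already met when the one before it is completed fails the run):
1. the bolt is withdrawn, clear of the sill, with the leaf still shut (value of joint flush_bolt above 0.018 m and value of joint passive_leaf below 0.15 rad), for 0.05 s.
2. the leaf is swung wide open with the bolt still up (value of joint passive_leaf above 1.15 rad and value of joint flush_bolt above 0.015 m), for 0.1 s.
At the end, for the whole second after the job is handed in: The bolted leaf stands open by at least 1.15 rad (66 degrees) and is at rest, with its bolt still withdrawn by at least 15 mm (all of step 2 and velocity of joint passive_leaf between -0.05 and 0.05 rad/s); the robot touches nothing.
It also fails if it takes over 38 s, if anything falls off the work surface, if the arm or the gripper's body presses on something with over 40 N, if the wrist force passes 120 N, or if a joint passes its speed limit or range.

## Working session

There is one attempt and no reset: what is moved stays moved. The work goes in short steps, Python scripts to look and compute and a shell command to move; the robot and the scene stay as the last step left them, time stands still between calls to the robot, and variables do not carry over. Pictures are saved under pics/ and viewed, and the job is handed in when it is done.

```bash
ls; mkdir -p pics
python3 - <<'E'
from workcell import status, imaging
import cv2,json
s=status.get_state(); print(s)
for n in ["scene","top","wrist"]:
    d=imaging.get_image(n); cv2.imwrite(f"pics/{n}0.png",d["img"][:,:,::-1]); print(n,{k:(v.tolist() if hasattr(v,'tolist') else v) for k,v in d.items() if k!="img"})
E
```

```text
pics
{'t': 0.0, 'qpos': array([ 1.1261278 ,  0.46946111, -0.04859438,  1.53370709,  0.0240983 ,
        1.14102686, -0.0822822 ]), 'dq': array([ 0.00078333,  0.00110033,  0.00066295, -0.00088598,  0.00077733,
        0.00092701,  0.00057999]), 'tau': array([ 6.23703691e-04, -5.10308397e+01, -4.64249274e-02, -2.37713546e+01,
        1.07256038e-02,  7.61904521e-03, -3.85062350e-06]), 'position': array([ 0.27239412, -0.61694089,  0.23024261]), 'tcp_rot': array([-3.13957726e+00,  7.45977217e-05,  4.15817111e-01]), 'ft_force': array([-0.12033188, -0.25757617, -0.02543413]), 'moment': array([ 0.00579244, -0.00759394, -0.00783209]), 'gripper_width': 0.9976774366663721}
scene {'fx': 593.5508137567283, 'fy': 593.5508137567283, 'cx': 317.47569262054185, 'cy': 231.9055680837242, 'rvec': [2.084098617338199, 1.1432000596973748, -0.5021799068623298], 'tvec': [-0.3949525788902298, -0.19121174362102894, 1.247488790480393]}
top {'fx': 584.0301870951109, 'fy': 584.0301870951109, 'cx': 320.0964947862794, 'cy': 240.97947128361983, 'rvec': [2.1409749378271994, -2.083274529727082, 0.2007672461917025], 'tvec': [0.07678172725999596, 0.6308988839023825, 0.7027495544360642]}
wrist {'fx': 374.4969909963798, 'fy': 374.4969909963798, 'cx': 321.9914905106971, 'cy': 240.41359708161679, 'hand_eye': [[-0.0003284999839119902, -0.9445504366289059, -0.32836620525246013, 0.08388172468706213], [0.9999995580834222, -2.1038823967491805e-05, -0.0009398884642848568, -0.00011056854753610512], [0.0008808636205336358, -0.3283663688953362, 0.944550026127664, -0.14249607267763734], [0.0, 0.0, 0.0, 1.0]]}
```

View pics/scene0.png

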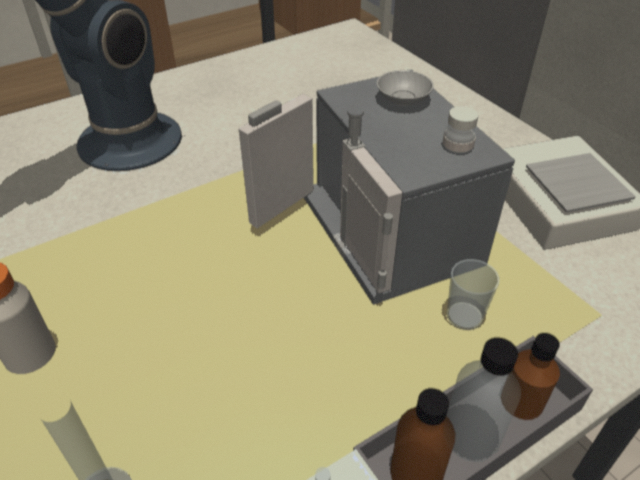

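View pics/top0.png

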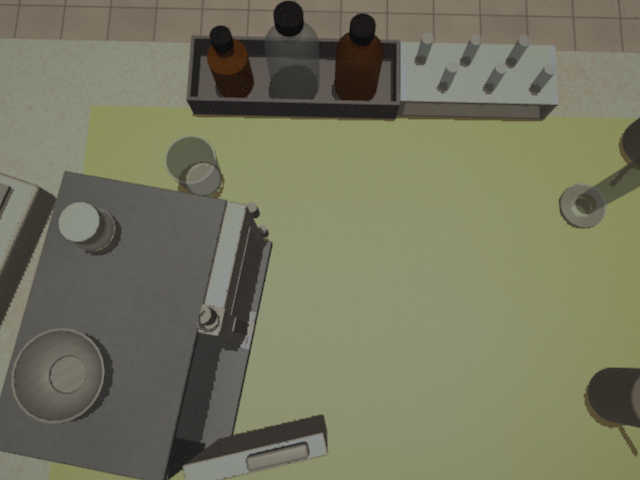

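View pics/wrist0.png

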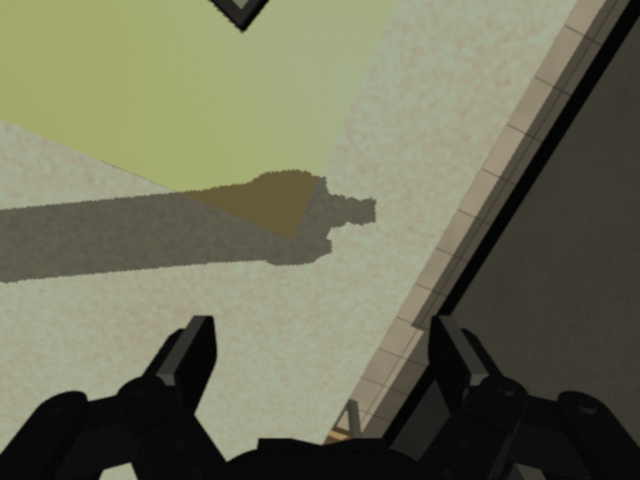

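Scene view: grip stands at about (355,125) on the shut leaf, hinge edge at about (395,195). Top view: grip cap at about (208,316), leaf's top strip running up to its hinge end at about (238,205); the open leaf with its bar is at the bottom.

```bash
cat > h.py <<'E'
import numpy as np,cv2,json
from scipy.spatial.transform import Rotation as R
def cam(d):
    Rm=cv2.Rodrigues(np.array(d["rvec"],float))[0]; t=np.array(d["tvec"],float); return Rm,t
def ray(d,u,v):
    Rm,t=cam(d); c=-Rm.T@t
    w=Rm.T@np.array([(u-d["cx"])/d["fx"],(v-d["cy"])/d["fy"],1.]); return c,w/np.linalg.norm(w)
def plane(d,u,v,z):
    c,w=ray(d,u,v); return c+w*(z-c[2])/w[2]
def tri(rs):
    A=np.zeros((3,3));b=np.zeros(3)
    for c,w in rs:
        P=np.eye(3)-np.outer(w,w);A+=P;b+=P@c
    p=np.linalg.solve(A,b); return p,[np.linalg.norm((np.eye(3)-np.outer(w,w))@(p-c)) for c,w in rs]
def proj(d,p):
    Rm,t=cam(d); q=Rm@np.array(p)+t; return d["fx"]*q[0]/q[2]+d["cx"],d["fy"]*q[1]/q[2]+d["cy"]
E
python3 - <<'E'
import cv2
a=cv2.imread("pics/scene0.png");b=cv2.imread("pics/top0.png")
A=cv2.resize(a[95:215,320:420],None,fx=5,fy=5,interpolation=cv2.INTER_CUBIC)[:600,:400]
cv2.imwrite("pics/sc_c.png",A)
A=cv2.resize(b[190:350,180:280],None,fx=4,fy=3.75,interpolation=cv2.INTER_CUBIC)
A=cv2.resize(b[195:345,185:285],None,fx=4,fy=4,interpolation=cv2.INTER_CUBIC)
cv2.imwrite("pics/top_c.png",A)
E
```

```text
(no output)
```

View pics/sc_c.png

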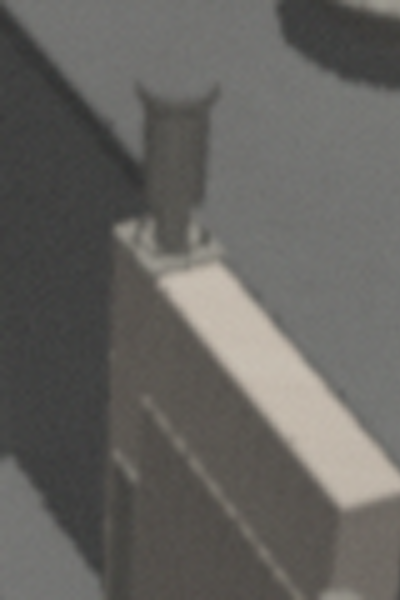

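View pics/top_c.png

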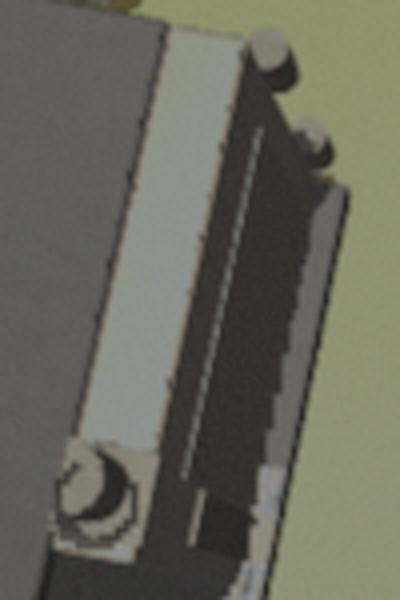

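Run:
```python
from h import *
from workcell import imaging
T=imaging.get_image("top");S=imaging.get_image("scene")
np.set_printoptions(precision=4,suppress=True)
t=lambda x,y:(185+x/4,195+y/4)
s=lambda x,y:(320+x/5,95+y/5)
print("cam",ray(T,320,240)[0],ray(S,0,0)[0])
H=plane(T,*t(247,38),.215);F=plane(T,*t(133,560),.215);Hi=plane(T,*t(165,28),.215);Fi=plane(T,*t(52,548),.215)
print("H",H,"F",F,"Hi",Hi,"Fi",Fi, np.linalg.norm(H-F),np.linalg.norm(H-Hi))
print("scene: outer hinge corner",plane(S,*s(345,508),.215),"free outer",plane(S,*s(150,268),.215), "free inner?",plane(S,*s(115,230),.215))
print("pin",plane(T,*t(268,48),.215))
for z in (.264,.268,.272): print("cap top",z,plane(T,*t(83,483),z))
print("grip mid scene",plane(S,*s(177,165),.248), plane(S,*s(177,235),.215))
print(tri([ray(T,*t(85,483)),ray(S,*s(178,95))]))
u=(F-H)/np.linalg.norm(F-H); print("u",u, np.degrees(np.arctan2(u[1],u[0])))
```

```text
cam [0.4771 0.0845 0.8142] [ 1.0936 -0.223   0.7092]
H [0.6354 0.171  0.215 ] F [0.4979 0.1927 0.215 ] Hi [0.6376 0.1929 0.215 ] Fi [0.5003 0.2135 0.215 ] 0.139183012457489 0.022042765149579528
scene: outer hinge corner [0.6383 0.1741 0.215 ] free outer [0.522  0.1928 0.215 ] free inner? [0.5007 0.1952 0.215 ]
pin [0.6328 0.1653 0.215 ]
cap top 0.264 [0.5137 0.1967 0.264 ]
cap top 0.268 [0.5134 0.1959 0.268 ]
cap top 0.272 [0.5132 0.1951 0.272 ]
grip mid scene [0.5233 0.1998 0.248 ] [0.5126 0.2089 0.215 ]
(array([0.5156, 0.1996, 0.2657]), [np.float64(0.00419559214443331), np.float64(0.004195592144433303)])
u [-0.9878  0.156   0.    ] 171.02707727150542
```

Both views agree to about 4 mm: grip at about (0.515, 0.201) and hinge at about (0.636, 0.172), with the leaf lying at 171°. I'll set the jaws across the leaf (yaw about -9°) and approach from high up, starting with the raise and turn.

```bash
python3 -m inch '[[0,0,0.95,0,0,-0.6,1],[0,0,0.95,0.3,0,-0.7,1],[0,0,0.95,0.5,0,-0.7,1],[0,0,0.95,0.5,0,-0.7,1],[0,0,0.95,0.5,0,-0.7,1],[0,0,0.95,0.5,-0.3,-0.7,1],[0,0,0.95,0.5,-0.6,-0.7,1],[0,0,0,0.5,-0.8,0,1]]' 40
```

```text
t: 0.92
position: [0.3589, -0.5714, 0.3552]
tcp_rot: [3.136, -0.004, -0.17]
ft_force: [0.4, 0.5, 0.3]
gripper_width: 1.001
```

```bash
python3 -m inch '[[0,0,0,0.2,-1,0,1],[0,0,0,0.2,-1,0,1],[0,0,0,0.2,-1,0,1],[0,0,0,0.2,-1,0,1],[0,0,0,0,-1,0,1],[0,0,0,0,-1,0,1],[0,0,0,0,-1,0,1],[0,0,0,0,-1,0,1]]'
python3 -m inch '[[0,0,0,0,-1,0,1],[0,0,0,0,-1,0,1],[0,0,0,0,-1,0,1],[0,0,0,0,-1,0,1],[0,0,0,0,-1,0,1],[0,0,0,0,-1,0,1],[0,0,0,0,-1,0,1],[0,0,0,0,-1,0,1]]'
python3 -m inch '[[0,0,0,0,-1,0,1],[0,0,0,0,-1,0,1],[0,0,0,0,-1,0,1],[0,0,0,0,-1,0,1],[0,0,0,0,-1,0,1],[0,0,0,0,-1,0,1],[0,0,0,0,0,0,1],[0,0,0,0,0,0,1]]'
```

```text
t: 1.58
position: [0.4109, -0.3743, 0.3513]
tcp_rot: [3.142, 0.0, -0.164]
ft_force: [-0.0, 0.8, 0.1]
gripper_width: 0.998
t: 2.25
position: [0.4436, -0.1771, 0.3514]
tcp_rot: [3.141, -0.0, -0.165]
ft_force: [-0.7, -0.1, 0.2]
gripper_width: 1.003
t: 2.92
position: [0.4682, -0.0291, 0.3514]
tcp_rot: [3.141, -0.0, -0.161]
ft_force: [-0.2, 0.0, 0.2]
gripper_width: 0.996
```

```bash
python3 -m inch '[[0,0,0,0.1,-1,0,1],[0,0,0,0.1,-1,0,1],[0,0,0,0.1,-1,0,1],[0,0,0,0.1,-1,0,1],[0,0,0,0,-1,0,1],[0,0,0,0,-1,0,1],[0,0,0,0,-1,0,1],[0,0,0,0,-1,0,1]]'
python3 -m inch '[[0,0,0,0,-0.5,0,1],[0,0,0,0,-0.5,0,1],[0,0,0,0,0,0,1],[0,0,0,0,0,0,1]]'
cat > look.py <<'E'
import sys; from h import *
from workcell import status, imaging
n=sys.argv[1]
s=status.get_state()
for k in ["wrist","top","scene"]:
    d=imaging.get_image(k); cv2.imwrite(f"pics/{k}_{n}.png",d["img"][:,:,::-1])
    if k=="wrist": np.savez(f"w_{n}.npz",p=s["position"],r=s["tcp_rot"],he=d["hand_eye"],K=[d["fx"],d["fy"],d["cx"],d["cy"]])
print(s["position"],s["tcp_rot"],s["qpos"],s["ft_force"],s["gripper_width"],s["t"])
E
python3 look.py a
```

```text
t: 3.58
position: [0.5115, 0.1645, 0.3512]
tcp_rot: [3.141, -0.0, -0.167]
ft_force: [1.0, 0.2, -0.6]
gripper_width: 1.007
t: 3.92
position: [0.5153, 0.1888, 0.351]
tcp_rot: [3.141, 0.0, -0.165]
ft_force: [-0.3, -0.9, -0.3]
gripper_width: 0.997
[0.51527323 0.18877468 0.35097187] [ 3.14054126e+00  3.21475968e-04 -1.65423848e-01] [-0.00286583  0.21667531 -0.51112412  1.64332881  0.10967586  1.31098469
 -2.26855575] [-0.27147055 -0.9471629  -0.27486947] 0.9971741872490167 3.9167
```

View pics/wrist_a.png

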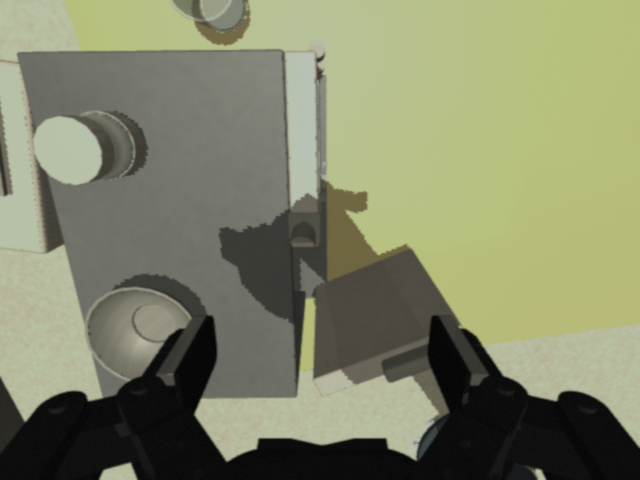

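View pics/scene_a.png

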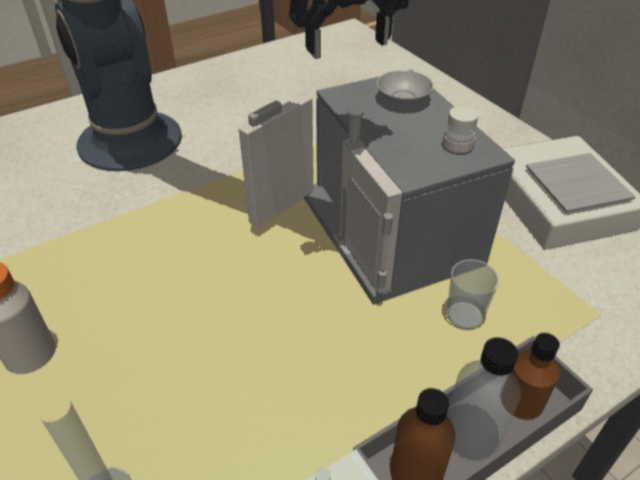

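```bash
python3 - <<'E'
import cv2
a=cv2.imread("pics/wrist_a.png")
cv2.imwrite("pics/wa_c.png",cv2.resize(a[190:270,260:360],None,fx=6,fy=6,interpolation=cv2.INTER_CUBIC))
E
cat >> h.py <<'E'
def wray(f,u,v):
    d=np.load(f); Rt=R.from_euler("xyz",d["r"]).as_matrix(); K=d["K"]; he=d["he"]
    w=np.array([(u-K[2])/K[0],(v-K[3])/K[1],1.]); w=Rt@he[:3,:3]@w
    c=d["p"]+Rt@he[:3,3]; return c,w/np.linalg.norm(w)
def pl(r,z): c,w=r; return c+w*(z-c[2])/w[2]
E
python3 - <<'E'
from h import *
from workcell import imaging
np.set_printoptions(precision=4,suppress=True)
T=imaging.get_image("top")
f="w_a.npz"
print("cap",pl(wray(f,303,230),.264),"leaf corners",pl(wray(f,287,52),.215),pl(wray(f,318,50),.215),pl(wray(f,320,246),.215),pl(wray(f,291,246),.215))
print("bowl l/r edges z .25",[plane(T,*q,.25) for q in [(105,375),(60,330),(13,375)]], "jar",plane(T,110,235,.24))
E
```

```text
cap [0.5282 0.1987 0.264 ] leaf corners [0.6381 0.1917 0.215 ] [0.6358 0.171  0.215 ] [0.498  0.1929 0.215 ] [0.5018 0.2156 0.215 ]
bowl l/r edges z .25 [array([0.4564, 0.2911, 0.25  ]), array([0.4972, 0.3386, 0.25  ]), array([0.454 , 0.3782, 0.25  ])] jar [0.5934 0.3036 0.24  ]
```

View pics/wa_c.png

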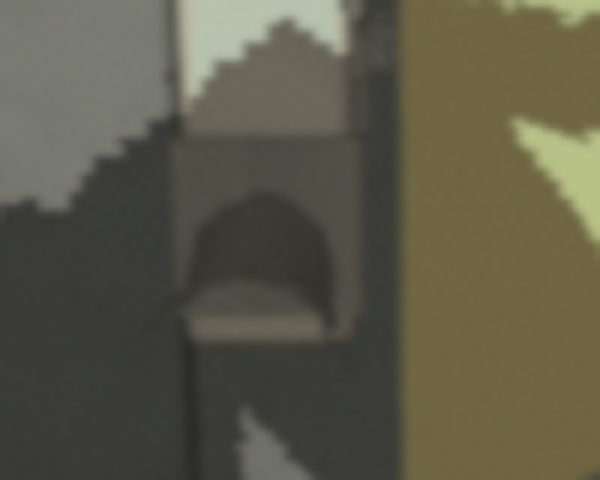

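Wrist view: grip at about (303,234), midway between the fingers' columns. The leaf edge runs vertically in the image, so the yaw matches. Grip refined to (0.515, 0.202); the bowl's edge is over 60 mm from the grip. Next: centre and descend.

```bash
python3 -m inch '[[0,0,0,-0.1,-0.52,0,1],[0,0,0,0,0,0.8,1],[0,0,0,0,0,0.8,1],[0,0,0,0,0,0.8,1],[0,0,0,0,0,0.8,1],[0,0,0,0,0,0.8,1],[0,0,0,0,0,0,1],[0,0,0,0,0,0,1]]'
python3 look.py b
```

```text
t: 4.78
position: [0.5145, 0.2021, 0.2509]
tcp_rot: [3.14, 0.001, -0.166]
ft_force: [0.5, 0.0, 1.1]
gripper_width: 1.003
[0.51445791 0.20212386 0.25093372] [ 3.14035619e+00  1.31979326e-03 -1.65616312e-01] [-0.03675801  0.29640546 -0.5113546   1.77892645  0.16043101  1.10936961
 -2.3379041 ] [0.5251996  0.03224699 1.11028672] 1.0026066084025274 4.7833
```

View pics/wrist_b.png

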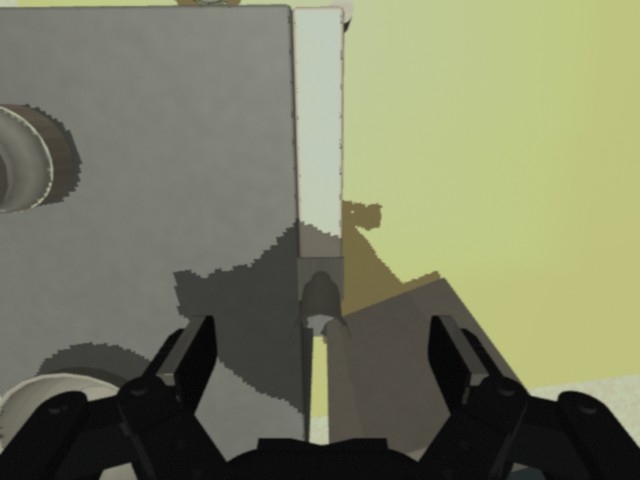

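View pics/scene_b.png

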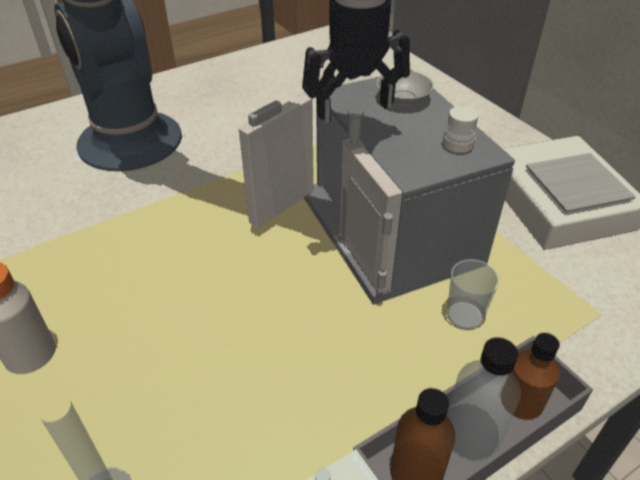

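Wrist view: knob shaft at columns 303–342, centre about (321,310), midway between the fingers (columns about 215 and 430). I'll check the fore-aft alignment with a projection.

Run:
```python
from h import *
np.set_printoptions(precision=4,suppress=True)
d=np.load("w_b.npz");he=np.linalg.inv(d["he"]);K=d["K"]
Rt=R.from_euler("xyz",d["r"]).as_matrix()
for z in (.216,.248,.264,.27):
  for dx in (-.0115,0,.0115):
    p=np.array([.515+dx*.987,.2018-dx*.165,z]); q=Rt.T@(p-d["p"]); c=he[:3,:3]@q+he[:3,3]; print(z,dx,K[0]*c[0]/c[2]+K[2],K[1]*c[1]/c[2]+K[3])
a=cv2.imread("pics/wrist_b.png")
cv2.imwrite("pics/wb_c.png",cv2.resize(a[240:350,270:370],None,fx=5,fy=5,interpolation=cv2.INTER_CUBIC))
```

```text
0.216 -0.0115 321.8609091671286 299.2436477324159
0.216 0 321.8516911665016 279.5242762909634
0.216 0.0115 321.8421068145197 259.0211971088057
0.248 -0.0115 321.86491252597824 333.25483450416766
0.248 0 321.85409686823095 310.704435938793
0.248 0.0115 321.84277069853187 287.08963165223906
0.264 -0.0115 321.86750521419003 355.281439244016
0.264 0 321.85566388343176 331.01442845997326
0.264 0.0115 321.84320575366684 305.4833816946345
0.27 -0.0115 321.86861408595786 364.70203984904697
0.27 0 321.8563362614573 339.72908078957937
0.27 0.0115 321.8433930655403 313.40276363794237
```

View pics/wb_c.png

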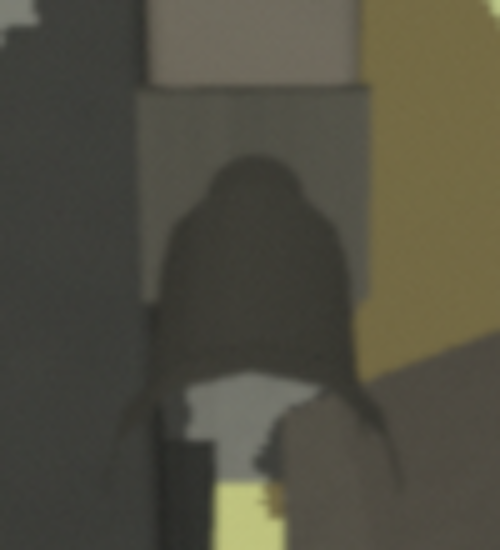

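The rod's far edge is at row 273, against about 271 predicted, so the grip is centred to within 2 mm. Descend and close.

```bash
python3 -m inch '[[0,0,0,0,0,0.4,1],[0,0,0,0,0,0.4,1],[0,0,0,0,0,0,1],[0,0,0,0,0,0,0.5],[0,0,0,0,0,0,0],[0,0,0,0,0,0,0],[0,0,0,0,0,0,0],[0,0,0,0,0,0,0]]' 50
python3 -m inch '[[0,0,0,0,0,0,0],[0,0,0,0,0,0,0],[0,0,0,0,0,0,0],[0,0,0,0,0,0,0]]'
python3 look.py c
```

```text
t: 5.6
position: [0.5148, 0.2033, 0.2316]
tcp_rot: [-3.141, -0.001, -0.164]
ft_force: [-0.1, -0.3, -0.0]
gripper_width: 0.297
t: 5.93
position: [0.5147, 0.2029, 0.2316]
tcp_rot: [3.141, -0.0, -0.165]
ft_force: [-1.1, -3.2, 3.8]
gripper_width: 0.233
[0.51472777 0.20294288 0.23161474] [ 3.14124993e+00 -4.08234785e-04 -1.64761824e-01] [-0.04241705  0.31430326 -0.50860445  1.80296189  0.17323951  1.06827578
 -2.34957243] [-1.0602436  -3.16809547  3.7944637 ] 0.23286146707284278 5.9333
```

View pics/wrist_c.png

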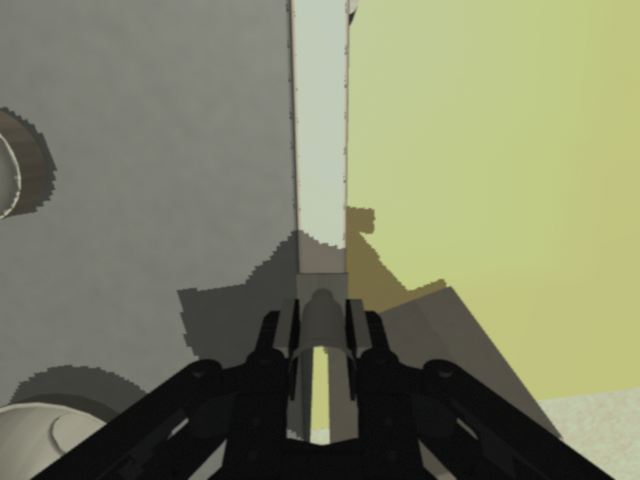

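View pics/scene_c.png

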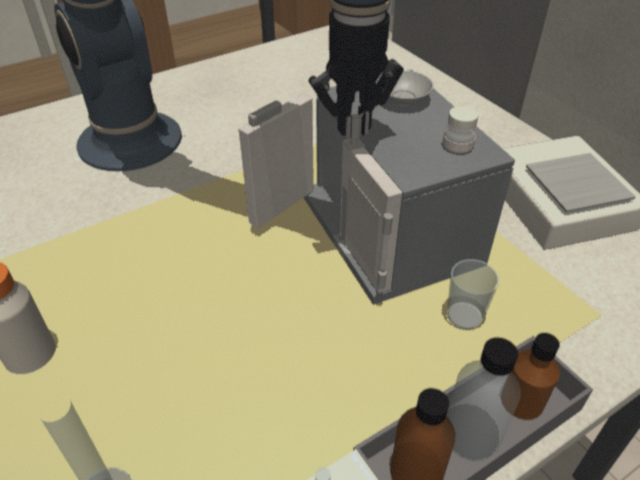

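The wrist view shows the pads closed on the shaft around (322,320). The opening of 0.233 is about 20 mm, which matches the 18 mm grip. Lifting slowly.

```bash
python3 -m inch '[[0,0,0,0,0,-0.16,0],[0,0,0,0,0,-0.16,0],[0,0,0,0,0,-0.16,0],[0,0,0,0,0,-0.16,0],[0,0,0,0,0,-0.16,0],[0,0,0,0,0,-0.16,0],[0,0,0,0,0,0,0],[0,0,0,0,0,0,0]]'
python3 -m inch '[[0,0,0,0,0,-0.16,0],[0,0,0,0,0,-0.1,0],[0,0,0,0,0,0,0],[0,0,0,0,0,0,0]]'
python3 look.py d
```

```text
t: 6.75
position: [0.5147, 0.203, 0.2562]
tcp_rot: [3.141, -0.001, -0.165]
ft_force: [0.7, -2.9, 0.3]
gripper_width: 0.226
t: 7.08
position: [0.5145, 0.2027, 0.2609]
tcp_rot: [3.141, 0.001, -0.165]
ft_force: [3.3, -1.7, -10.4]
gripper_width: 0.23
[0.51448033 0.2027224  0.26086437] [ 3.14076768e+00  9.24752450e-04 -1.64667041e-01] [-0.03512929  0.28791563 -0.51320851  1.7659226   0.1548778   1.12910484
 -2.33283571] [  3.29260032  -1.74913763 -10.43503024] 0.23037365222060532 7.0833
```

View pics/scene_d.png

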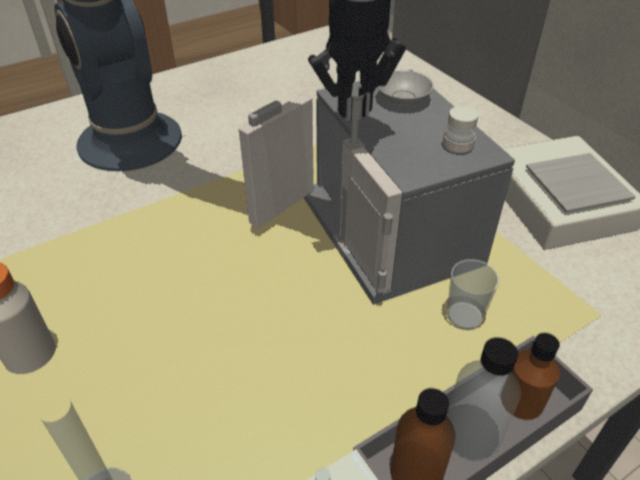

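View pics/wrist_d.png

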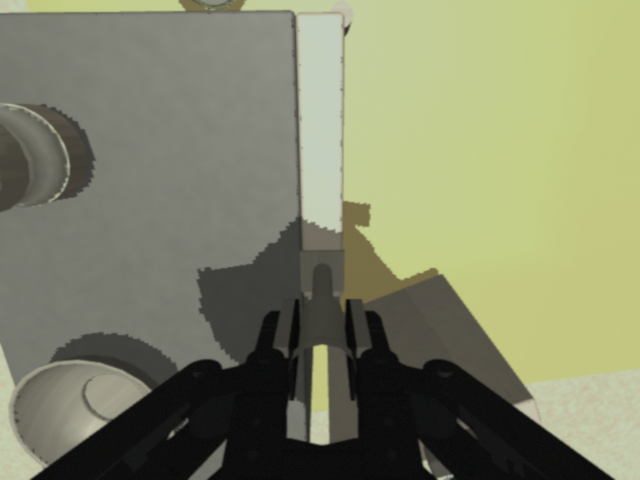

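The wrist view shows the rod drawn out below the knob at about (322,280). The tool has risen 29 mm with about 10 N pulling down. One more small pull will tell whether it's at the stop.

```bash
python3 -m inch '[[0,0,0,0,0,-0.1,0],[0,0,0,0,0,0,0],[0,0,0,0,0,0,0]]'
python3 - <<'E'
import numpy as np
r=np.array([-.125,-.011])
for d in (4.5,5):
    a=np.radians(d); M=np.array([[np.cos(a),np.sin(a)],[-np.sin(a),np.cos(a)]]) # ccw in world = cw in tool xy (z down)
    print(d,(M@r-r)/.025)
E
```

```text
t: 7.48
position: [0.514, 0.2018, 0.2611]
tcp_rot: [3.139, 0.003, -0.165]
ft_force: [7.6, -1.8, -22.9]
gripper_width: 0.229
4.5 [-0.01910867  0.39365185]
5 [-0.01932202  0.43745305]
```

The force rose to 23 N with no further rise, so the bolt is at its stop. I'll ease off 2 mm and swing along the arc, with a constant row in tool axes.

```bash
python3 -m inch '[[0,0,0,0,0,0.09,0],[0,0,0,0,0,0,0],[0,0,-0.45,-0.01,0.197,0,0],[0,0,-0.9,-0.019,0.394,0,0],[0,0,-0.9,-0.019,0.394,0,0],[0,0,0,0,0,0,0],[0,0,0,0,0,0,0]]'
python3 look.py e
```

```text
t: 8.07
position: [0.5108, 0.1781, 0.261]
tcp_rot: [3.141, 0.001, 0.031]
ft_force: [5.4, -1.1, -17.9]
gripper_width: 0.227
[0.51081149 0.17811242 0.2610312 ] [3.14128157e+00 7.16413054e-04 3.05012523e-02] [ 0.03155275  0.27038207 -0.53986981  1.79096004  0.15289263  1.12260362
 -2.0992235 ] [  5.42915658  -1.11402075 -17.86412525] 0.22735468086587918 8.0667
```

View pics/wrist_e.png

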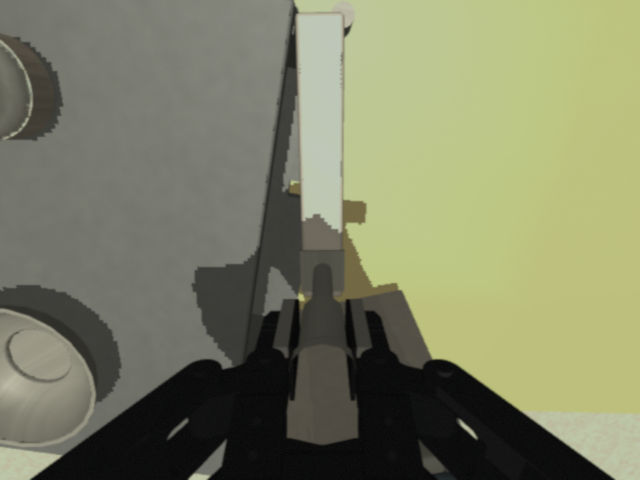

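View pics/scene_e.png

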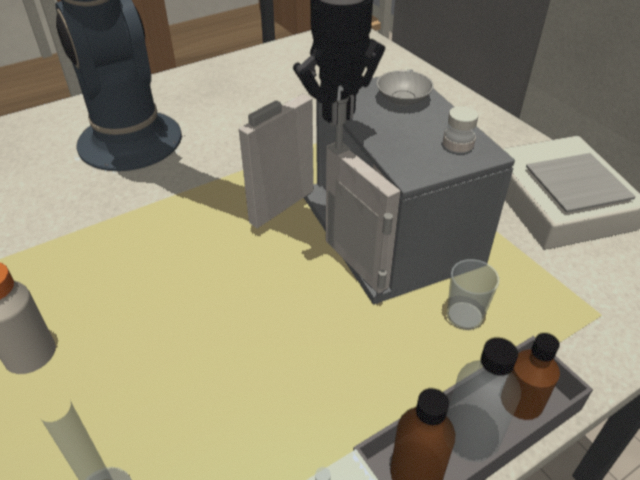

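The scene and wrist views show the leaf swung about 11° with the grip still held and the rod drawn out. Continuing along the arc.

```bash
python3 -m inch '[[0,0,-0.9,-0.019,0.394,0.05,0],[0,0,-0.9,-0.019,0.394,0.03,0],[0,0,-0.9,-0.019,0.394,0,0],[0,0,-0.9,-0.019,0.394,0,0],[0,0,-0.9,-0.019,0.394,0,0],[0,0,-0.9,-0.019,0.394,0,0]]'
python3 -m inch '[[0,0,-0.9,-0.019,0.394,0,0],[0,0,-0.9,-0.019,0.394,0,0],[0,0,-0.9,-0.019,0.394,0,0],[0,0,-0.9,-0.019,0.394,0,0],[0,0,0,0,0,0,0]]'
python3 look.py f
```

```text
t: 8.72
position: [0.5211, 0.1222, 0.2609]
tcp_rot: [-3.14, -0.001, 0.507]
ft_force: [1.9, 0.3, -10.0]
gripper_width: 0.231
t: 9.13
position: [0.5436, 0.0873, 0.2608]
tcp_rot: [3.141, -0.001, 0.816]
ft_force: [0.1, -2.0, -5.9]
gripper_width: 0.226
[0.54355015 0.08726405 0.26083658] [ 3.14144697e+00 -6.11332670e-04  8.15515245e-01] [ 0.26878728  0.30097906 -0.62413585  1.76800974  0.1922681   1.13338907
 -1.17115162] [ 0.06525214 -1.97128873 -5.87880376] 0.22568562662142058 9.1333
```

View pics/scene_f.png

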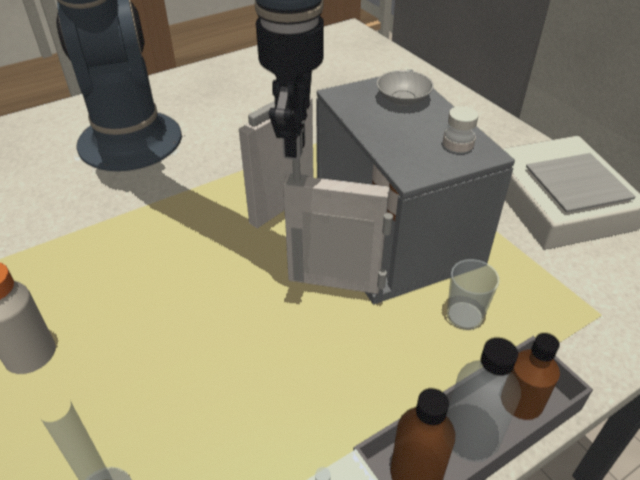

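View pics/wrist_f.png

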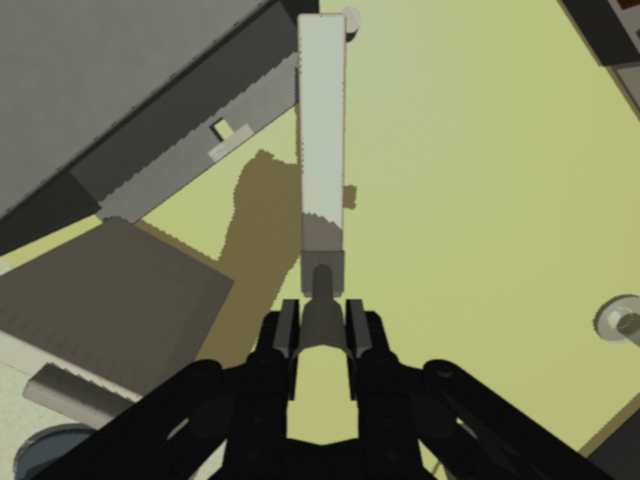

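The leaf is now at about 56°, still aligned with the tool (vertical, columns 298–345), and the forces are low. Finish the swing to about 92°.

```bash
python3 -m inch '[[0,0,-0.9,-0.019,0.394,0,0],[0,0,-0.9,-0.019,0.394,0,0],[0,0,-0.9,-0.019,0.394,0,0],[0,0,-0.9,-0.019,0.394,0,0],[0,0,-0.9,-0.019,0.394,0,0],[0,0,-0.9,-0.019,0.394,0,0],[0,0,-0.9,-0.019,0.394,0,0],[0,0,-0.45,-0.01,0.197,0,0]]'
python3 -m inch '[[0,0,0,0,0,0,0],[0,0,0,0,0,0,0],[0,0,0,0,0,0,0]]'
python3 look.py g
```

```text
t: 9.95
position: [0.6057, 0.0494, 0.2608]
tcp_rot: [3.141, 0.001, 1.407]
ft_force: [-1.3, -4.4, -2.8]
gripper_width: 0.229
t: 10.2
position: [0.6051, 0.0495, 0.2608]
tcp_rot: [3.14, 0.002, 1.403]
ft_force: [0.1, -4.7, -3.4]
gripper_width: 0.225
[0.6051222  0.04952122 0.26080752] [3.14020998e+00 1.90107429e-03 1.40321939e+00] [ 0.3636094   0.41914895 -0.70098502  1.63698244  0.28906684  1.19084042
 -0.57046629] [ 0.05421742 -4.70883223 -3.41433966] 0.2250892526661849 10.2
```

View pics/scene_g.png

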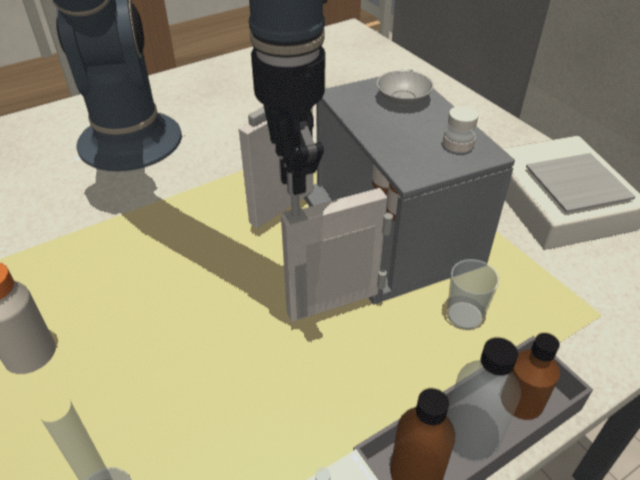

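View pics/wrist_g.png

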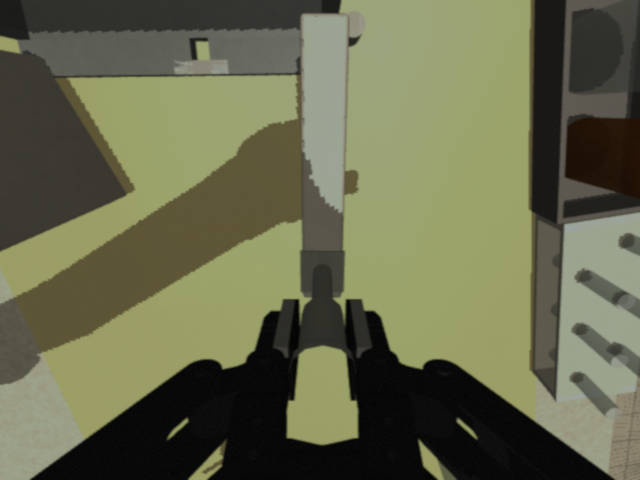

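The scene shows the leaf standing square to the cabinet, with the rod still drawn out beneath the knob. Release, then lift clear once the fingers have opened.

```bash
python3 -m inch '[[0,0,0,0,0,0,0.3],[0,0,0,0,0,0,0.5],[0,0,0,0,0,0,0.8],[0,0,0,0,0,0,1],[0,0,0,0,0,0,1],[0,0,0,0,0,0,1],[0,0,0,0,0,0,1],[0,0,0,0,0,0,1]]'
python3 look.py h
```

```text
t: 11.02
position: [0.6051, 0.0504, 0.2601]
tcp_rot: [3.141, -0.0, 1.406]
ft_force: [-0.6, 0.0, -0.3]
gripper_width: 1.001
[0.60508556 0.05040385 0.26011831] [ 3.14145070e+00 -1.41183639e-04  1.40622228e+00] [ 0.36393097  0.42048757 -0.70222522  1.63722556  0.28791363  1.18993611
 -0.56791243] [-0.56460901  0.03559644 -0.25041407] 1.000555157812095 11.0167
```

View pics/wrist_h.png

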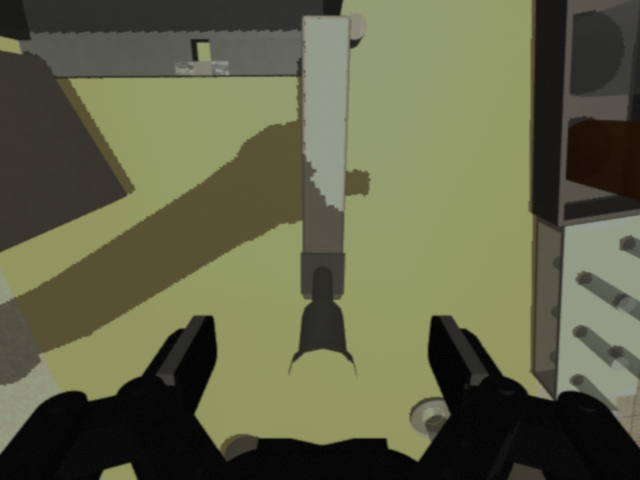

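The knob (columns 300–350) is free and well clear of both fingers (215 and 430). Lift straight up.

```bash
python3 -m inch '[[0,0,0,0,0,-0.5,1],[0,0,0,0,0,-0.8,1],[0,0,0,0,0,-0.8,1],[0,0,0,0,0,-0.8,1],[0,0,0,0,0,-0.8,1],[0,0,0,0,0,-0.8,1],[0,0,0,0,0,0,1],[0,0,0,0,0,0,1]]'
python3 -m inch '[[0,0,0,-0.8,0,0,1],[0,0,0,-0.8,0,0,1],[0,0,0,-0.8,0,0,1],[0,0,0,-0.8,0,0,1],[0,0,0,0,0,0,1],[0,0,0,0,0,0,1],[0,0,0,0,0,0,1]]'
python3 look.py i
```

```text
t: 11.83
position: [0.6055, 0.0508, 0.3745]
tcp_rot: [3.138, -0.001, 1.406]
ft_force: [0.6, 1.1, -1.0]
gripper_width: 0.998
t: 12.42
position: [0.5916, -0.0277, 0.372]
tcp_rot: [-3.14, -0.001, 1.407]
ft_force: [-0.4, 0.2, 1.0]
gripper_width: 0.997
[ 0.59164666 -0.02768462  0.37202396] [-3.14049533e+00 -6.98656741e-04  1.40721898e+00] [ 0.50639681  0.32034304 -0.70289828  1.50445532  0.20725168  1.39382513
 -0.37161671] [-0.3764645   0.24952377  0.98569021] 0.9973798478152544 12.4167
```

View pics/scene_i.png

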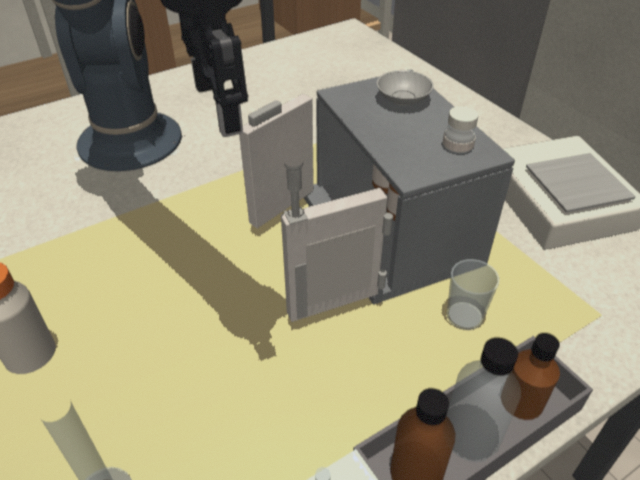

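View pics/wrist_i.png

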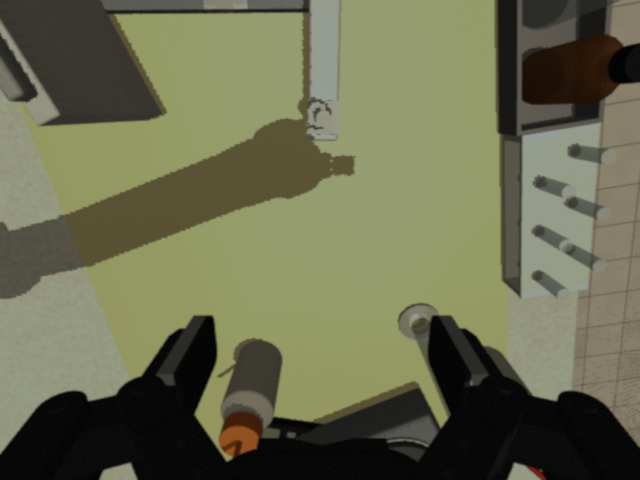

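View pics/top_i.png

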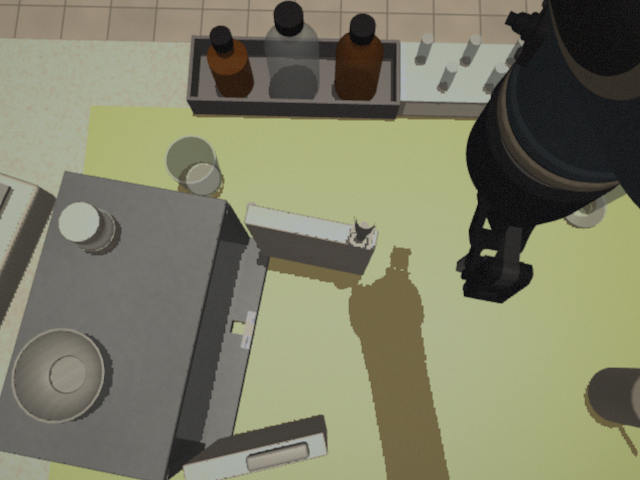

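The scene view shows the knob at (294,165) standing well above the leaf top at (297,212), with the rod visible. The top view shows the leaf square to the cabinet, from (248,207) to (377,232), and the arm clear of everything. A quick numeric check before handing in.

Run:
```python
from h import *
from workcell import imaging,status
np.set_printoptions(precision=4,suppress=True)
T=imaging.get_image("top");S=imaging.get_image("scene")
a=plane(T,248,207,.215);b=plane(T,377,232,.215);v=b-a
print("leaf angle",np.degrees(np.arctan2(v[1],v[0]))%360-171)
print("knob cap tri",tri([ray(T,363,228),ray(S,294,163)]), "expected scene px with cap z .264/.296",[proj(S,[.605,.0504,z]) for z in (.264,.296)])
print(status.get_state()["ft_force"])
```

```text
leaf angle 89.25453227768907
knob cap tri (array([0.5971, 0.0544, 0.2908]), [np.float64(0.002561687629890883), np.float64(0.0025616876298908686)]) expected scene px with cap z .264/.296 [(np.float64(293.10815371721), np.float64(185.6893439569639)), (np.float64(292.22616958684875), np.float64(164.1189064305766))]
[-0.4299  0.5719 -0.604 ]
```

Leaf at about 89°, and the knob matches the raised position (row 163 seen, 164 predicted for up, 186 for down).

```bash
python3 -c "
from workcell import r
print(r.hand_in())"
```

```text
the job is handed in; nothing more can be done
None
```

The bolt is withdrawn, the leaf stands open at about 89°, and I handed the job in at about 12.5 s. I gripped the round knob with the jaws across the leaf and lifted about 29 mm. The bolt then met its stop: the pull rose to about 23 N with no further movement. I swung the leaf about its hinge, let go and backed clear.

- **Leaf:** it measured about 89° from the top view before hand-in.
- **Bolt:** the knob cap appears at row 163 in the scene view, against 164 predicted for fully up and 186 for fully down.
- **Contact:** the wrist force was under about 1 N and the gripper was well clear of everything.

The tool rose only about 29 mm of the 32 mm travel, so the pads probably slipped a few millimetres on the knob. The final two-view position of the knob agreed only to about 3 mm. Both are well inside the 15 mm the bolt has to stay up. Hand-in gave no verdict.

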